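# Jack up the finishing machine and hold it

### The arm

A 7-joint arm with a two-finger parallel gripper is mounted at the origin on the work surface. World frame = base frame: x ahead of the robot, y to its left, z up, the work surface at z = 0. Lengths are in mm, angles in rad, forces in N, time in s.
With the tool pointing down it reaches from about 400 to 850 mm from the base axis. Payload 4.5 kg.
Tool frame: the origin (TCP) lies midway between the tips of the shut fingers; the grasp point (between the pads) lies 19 mm behind it; z points along the fingers, y is the line along which they close (so a half turn about z gives the same grasp; the last joint's range is limited). The gripper opens to 88 mm and grips with 3 to 60 N. Pads are 18 mm wide; open, the fingers measure 123 mm over their backs; the gripper's body (75 mm by 187 mm) begins 45 mm behind the grasp point.
Start: joints at [-1.199, 0.689, -0.195, 1.565, 0.157, 0.902, -0.215], TCP at [207.114, 589.71, 238.743] pointing down, gripper open.
Joint ranges: [-3.01, 3.01], [-0.46, 2.08], [-1.47, 1.51], [0.13, 2.56], [-1, 4.14], [0.04, 2.09], [-2.66, 2.66]. Speed limits (rad/s): [2.57, 2.57, 3.14, 3.14, 3.14, 3.14, 3.14].

### API

Orientations are given as a unit quaternion [x, y, z, w].
In Python, from rig import move_pose, servo_line, goto_joints, gripper_open, close_gripper, dwell, ik, snapshot, calibration, Unreachable, job_done, search_frame, read_time, read_qpos, read_qvel, read_effort, read_eef_pos, read_tool_rot, read_contact_force, read_moment, read_grip_width, read_gripper_force gives the robot as it stands. Calls block until the motion is done:
- move_pose(position, orientation): joint-space move of the TCP to a pose.
- servo_line(position, feed=150, orientation=None): straight line of the TCP; orientation=None keeps the orientation; feed is the mean speed in mm/s.
- goto_joints(angles): joint-space move.
- gripper_open() and close_gripper(grip_force=None): open the fingers fully, or close them until they stop; grip_force is the grip in N (None keeps the last).
- dwell(seconds).
- ik(position, orientation): joint angles nearest the present ones, or None.
- snapshot(name): name is "side" or "top"; returns the picture (384x512x3 uint8, red, green, blue); there is no depth.
- calibration(name): a dict with "mtx" (3x3 intrinsics, pixels), "k1" (the pictures are not rectified: a ray, as slopes to the right and down, at radius r is drawn at 1 + k1 r^2 times it, then the intrinsics apply), "eye" and "attitude" of the camera in the world. Camera axes: x right, y down, z forward; pixel columns grow to the right and rows downward; lengths in mm; the calibration is good to about 2 mm. A picture is of the moment at which its call begins. calibration takes no time and is no camera call.
A pose or a line that the arm cannot do raises Unreachable and nothing moves.
- job_done(): hands the job in; it is judged then, once.
Trained networks look in the newest picture that a camera, given by its name, has taken for a name from the list of things; names that differ only in an ending like _2 or _b are one class to them, and where a whole thing is asked for, a point or a joint stands for the part that bears it (a point fixed in the world has none). Each returns a list of dicts, best first, with "confidence" (0 to 1); they miss things now and then, are a little off and sometimes report something else, mostly with a low value. They report only what shows in the picture. A call takes as long as a camera call. They do not tell look-alikes from the thing itself.
- search_frame(camera, thing): "extent" ([left, top, right, bottom] in pixels, round what is visible of it).
Readings, each from a call of its own:
- read_time(): time.
- read_qpos(): joint angles.
- read_qvel(): joint speeds.
- read_effort(): joint torques, N m.
- read_eef_pos(): TCP position.
- read_tool_rot(): TCP orientation.
- read_contact_force(): force on the tool from outside, world axes, zero at the start.
- read_moment(): the same for the moment, N m.
- read_grip_width(): finger opening in mm.
- read_gripper_force(): force on a finger pad.
Only numpy, scipy, OpenCV 4.12 (cv2) and the standard library are available. Lean on these libraries where they do the work, as an engineer would, in place of code of your own. Each camera call takes 0.05 s, during which the arm holds its last target. There are 200 camera calls.

### The job

Raise the side of the bench finishing machine that has the yellow-marked lift pad so that new rubber feet can be fitted: slide the red jack in so that its saddle stands squarely under that pad, drop the handle bar from the tool block end-down into the jack's handle socket, and pump the handle until the saddle takes the load and both feet on that side are well clear of the bench. The jack's worn valve lets a load sink as soon as the handle comes up, so finish while holding the handle down, with the machine carried by the saddle; do not shove or lift the machine by hand, and leave the glue bottle, the hammer and the new foot where they are.

Things in the scene. Friction and masses are not known exactly. Their poses are not given: they have to be found in the camera images.
- machine: shoe finishing machine, loose, 10 kg. Grey cabinet 220 x 200 mm, 60 to 170 mm above the bench; motor and two end wheels to 210 mm high, 360 mm over the shaft. Origin on the bench under its middle; x along the shaft, z up. On its -y side a lift bracket (dark plate 64 mm wide, out to 172 mm from the origin, 91 to 99 mm high): rubber lift pad below, yellow disc with black dot on top
- lift_pad (a point): centre of the lift pad's underside (rubber disc 44 mm across), 84.5 mm above the bench, 140 mm from the machine's origin along its -y, exactly below the black dot on the yellow disc. 30 to 40 N here raise that side. The space below, between the feet (170 mm apart), is free
- foot_a (a point): middle of the underside of one rubber foot on the lift pad's side (36 mm across), z 0 when it stands on the bench
- foot_b (a point): the same for the other foot on the lift pad's side
- jack: low red jack, loose, 1.7 kg, slides on the bench with 8 to 13 N (do not lift). Base 250 x 110 x 10 mm, origin in the middle of its underside; x forward to the saddle, z up. Cylinder at x = 85 mm (60 mm across, 52 mm high), pump block at 22 mm (75 x 52 mm, 46 mm high), handle pivot at x = 0, 62 mm up, carry bar at the rear. Its base front goes under the cabinet, the cylinder stays outside
- saddle: the jack's saddle, a grooved steel disc 40 mm across on the ram; origin in the centre of its top face, z up. Fully down it is 66 mm above the bench; the ram rises up to 36 mm. It starts 0 to 6 mm up. Unloaded it stays at the height to which it was pumped; under a load it sinks as the handle comes up
- carry_bar (a point): middle of the top of the jack's carry bar: lies lengthwise (along the jack's x), 64 mm long, 14 mm wide, 10 mm thick, top 52 mm above the bench, open underneath; good to grip across and to drag the jack by. It is 83 mm behind the jack's origin, 168 mm behind the saddle's centre
- socket_mouth (a point): centre of the mouth of the jack's handle socket, a dark steel tube between two ears 80 mm high; z points out of the tube along its axis. 19 mm bore, funnelled to 26 mm in the top 8 mm, 37 mm across outside at the rim, 60 mm deep. With the handle up the tube stands vertical and the mouth is 130 mm above the bench; the mouth is 68 mm from the pivot
- socket_floor (a point): centre of the inner floor of the socket, 60 mm below the mouth, 8 mm from the pivot
- socket (a joint): handle lean, rad: 0 upright (sprung back to it), grows as the handle is pressed back and down, towards the jack's -x; stop at 1.2. A full stroke raises the ram up to 16 mm (up to 3.5 mm lost at its start); it slips on the way back, so pump: 12 to 19 mm to reach the pad, then a full stroke to lift. Pushing across the bar 190 mm from the pivot takes 3 to 4 N free, 6 to 9 N loaded
- bar: the jack's handle bar, loose, 0.15 kg, 230 mm long: steel rod 16 mm across whose lower 12 mm taper to 8 mm and, from 130 to 230 mm, a black grip 24 mm across with two red rings. Origin at the centre of its lower end, z along the bar to the grip. It starts upright, 55 mm deep in a hole of the tool block (hole floor 15 mm above the bench)
- block: fixed wooden tool block 70 x 190 x 70 mm high, origin in the middle of its underside, long side along y; the bar's hole (21 mm) is 55 mm along +y; an awl and a round file stand 20 and 62 mm along -y, to 177 mm high
- glue: bystander: white glue bottle with a red nozzle, 66 mm across, 162 mm high, origin under its middle
- new_foot: bystander: new rubber foot with a stud, 48 mm across, 47 mm high, origin under its middle
- hammer: bystander: hammer lying on the bench, 240 mm long, about 26 mm high, origin under its middle, handle to its -x
Things that resemble listed ones, but are neither listed nor needed, are in the scene too. Of the things like the bar, leave any that is blue; of the rest the larger one is meant.

How it is judged (in metres and radians):
On the way, in this order (a step that is already met when the one before it is completed fails the run):
1. the jack stands with its saddle under the lift pad and the handle bar is seated in its socket, the machine not yet lifted (horizontal distance between saddle and lift_pad below 0.013 m and distance between bar and socket_floor below 0.012 m and angle between the z axis of bar and the z axis of socket_mouth, either way round below 0.15 rad and height (world z) of each of foot_a, foot_b below 0.002 m and contact force between saddle and machine below 2 N), for 0.2 s.
2. the handle has been pumped until the saddle bears on the lift pad (horizontal distance between saddle and lift_pad below 0.013 m and contact force between saddle and machine above 5 N), for 0.1 s.
At the end, for the whole second after the job is handed in: The arm presses on the seated bar (over 1 N; bar end within 12 mm of the socket floor), leaned at least 0.6 rad; the saddle is under the pad (within 13 mm) and bears over 15 N; both feet on that side are over 3 mm up; the machine is still, untouched by robot and bar (height (world z) of each of foot_a, foot_b above 0.003 m and contact force between saddle and machine above 15 N and horizontal distance between saddle and lift_pad below 0.013 m and distance between bar and socket_floor below 0.012 m and angle between the z axis of bar and the z axis of socket_mouth, either way round below 0.15 rad and value of joint socket above 0.6 rad and contact force between any of the arm, the fingers and bar above 1 N and contact force between each of the arm, the fingers, bar and machine below 0.5 N and contact force between each of the arm, the fingers and saddle below 0.5 N and linear speed of machine below 0.02 m/s); the arm keeps its last pose, push and grip.
It fails at once if the robot pushes or lifts the machine itself (contact force between any of the arm, the fingers and machine above 6 N).
It fails at once if the machine is shoved out of its place (over 25 mm) (distance of machine from where it was at the start of the episode above 0.025 m).
It fails at once if the glue bottle is moved (distance of glue from where it was at the start of the episode above 0.02 m).
It fails at once if the new foot is moved (distance of new_foot from where it was at the start of the episode above 0.02 m).
It fails at once if the hammer is moved (distance of hammer from where it was at the start of the episode above 0.02 m).
It also fails if it takes over 72 s, if anything falls off the work surface, if the arm or the gripper's body presses on something with over 40 N, if the wrist force passes 120 N, or if a joint passes its speed limit or range.

## Working session

There is one attempt and no reset: what is moved stays moved. The work goes in short steps, each a Python script; the robot and the scene stay as the last script left them, time stands still between calls to the robot, and variables do not carry over. Pictures are saved under pics/ and viewed, at most 10 in all, crops included, and the job is handed in when it is done.

```bash
mkdir -p pics; ls
cat > h.py <<'E'
import numpy as np, cv2
from rig import *
from scipy.spatial.transform import Rotation as R
def rays(name, pix):
    c=calibration(name); M=np.array(c["mtx"]); k=c["k1"]
    p=np.atleast_2d(pix).astype(float)
    d=cv2.undistortPoints(p[:,None,:],M,np.array([k,0,0,0.]))[:,0,:]
    A=np.array(c["attitude"],float)
    A=A if A.shape==(3,3) else R.from_quat(A).as_matrix()
    return np.array(c["eye"],float), np.c_[d,np.ones(len(d))]@A.T
def at_z(name,pix,z):
    e,d=rays(name,pix); z=np.broadcast_to(z,(len(d),)); return e+d*((z-e[2])/d[:,2])[:,None]
def proj(name,P):
    c=calibration(name); M=np.array(c["mtx"]); A=np.array(c["attitude"],float)
    A=A if A.shape==(3,3) else R.from_quat(A).as_matrix()
    q=(np.atleast_2d(P)-np.array(c["eye"]))@A
    return cv2.projectPoints(q,np.zeros(3),np.zeros(3),M,np.array([c["k1"],0,0,0.]))[0][:,0]
def down(yaw):  # tool z down, tool y axis at angle yaw in world xy
    y=np.array([np.cos(yaw),np.sin(yaw),0]); z=np.array([0,0,-1.]); x=np.cross(y,z)
    return R.from_matrix(np.c_[x,y,z]).as_quat()
def save(name,img,s=1):
    cv2.imwrite("pics/"+name+".png",cv2.resize(img,None,fx=s,fy=s,interpolation=cv2.INTER_CUBIC)[:,:,::-1])
E
python3 - <<'E'
from h import *
for n in("top","side"):
    c=calibration(n); print(n,c)
    im=snapshot(n); np.save(n+"0.npy",im); save(n+"0",im,1.5)
    for t in["machine","lift_pad","jack","saddle","carry_bar","socket_mouth","bar","block","glue","new_foot","hammer"]:
        print(t,[(np.round(r["extent"]).tolist(),round(r["confidence"],2)) for r in search_frame(n,t)[:4]])
print(read_time())
E
```

```text
pics
top {'mtx': array([[365.1818506 ,   0.        , 259.47623533],
       [  0.        , 365.1818506 , 192.75784901],
       [  0.        ,   0.        ,   1.        ]]), 'k1': 0.00476482913145174, 'eye': array([ 424.72305037,  -11.60287502, 1114.57803817]), 'attitude': array([ 0.71331788, -0.69758413,  0.04753336, -0.04790164])}
machine [([66.0, 123.0, 185.0, 267.0], 0.88)]
lift_pad [([61.0, 123.0, 184.0, 266.0], 0.83)]
jack [([239.0, 186.0, 330.0, 235.0], 0.6)]
saddle [([249.0, 198.0, 262.0, 209.0], 0.64)]
carry_bar [([239.0, 184.0, 326.0, 242.0], 0.78)]
socket_mouth []
bar [([343.0, 265.0, 372.0, 277.0], 0.8), ([367.0, 229.0, 394.0, 240.0], 0.69), ([235.0, 188.0, 329.0, 237.0], 0.15)]
block [([348.0, 212.0, 426.0, 254.0], 0.83)]
glue [([280.0, 112.0, 305.0, 143.0], 0.76)]
new_foot [([230.0, 130.0, 246.0, 145.0], 0.53)]
hammer [([331.0, 140.0, 412.0, 187.0], 0.64), ([64.0, 125.0, 184.0, 268.0], 0.2)]
side {'mtx': array([[403.68258982,   0.        , 261.76840738],
       [  0.        , 403.68258982, 192.41827794],
       [  0.        ,   0.        ,   1.        ]]), 'k1': -0.016935
[... 227 characters left out ...]
 183.0], 0.7), ([227.0, 190.0, 287.0, 266.0], 0.52), ([322.0, 176.0, 354.0, 230.0], 0.26)]
jack [([226.0, 188.0, 288.0, 267.0], 0.92)]
saddle [([237.0, 197.0, 245.0, 205.0], 0.43)]
carry_bar [([294.0, 182.0, 309.0, 195.0], 0.74), ([226.0, 191.0, 286.0, 268.0], 0.57)]
socket_mouth [([248.0, 193.0, 260.0, 220.0], 0.64)]
bar [([209.0, 213.0, 230.0, 302.0], 0.88), ([224.0, 265.0, 235.0, 322.0], 0.86), ([262.0, 203.0, 273.0, 284.0], 0.76), ([247.0, 192.0, 260.0, 218.0], 0.47)]
block [([241.0, 259.0, 335.0, 355.0], 0.56)]
glue [([322.0, 170.0, 354.0, 228.0], 0.82)]
new_foot [([294.0, 181.0, 309.0, 196.0], 0.56)]
hammer [([323.0, 243.0, 380.0, 326.0], 0.76), ([153.0, 102.0, 257.0, 184.0], 0.6)]
1.2
```

View pics/top0.png

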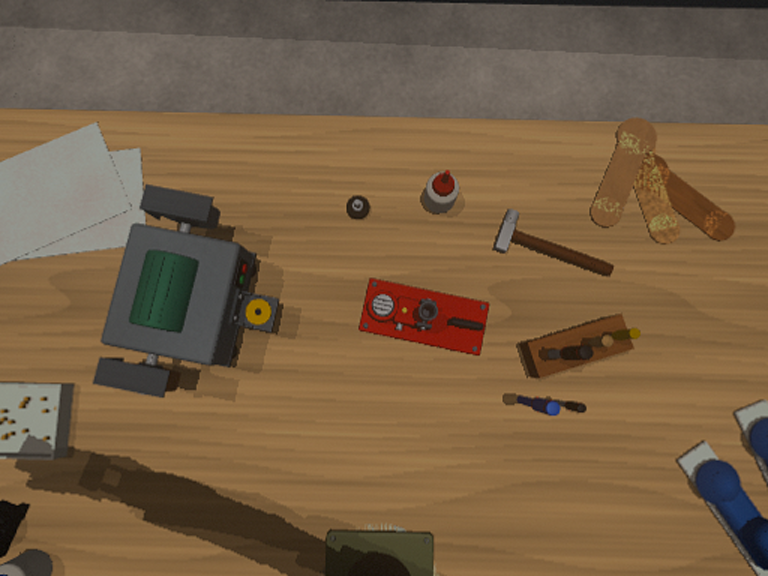

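View pics/side0.png

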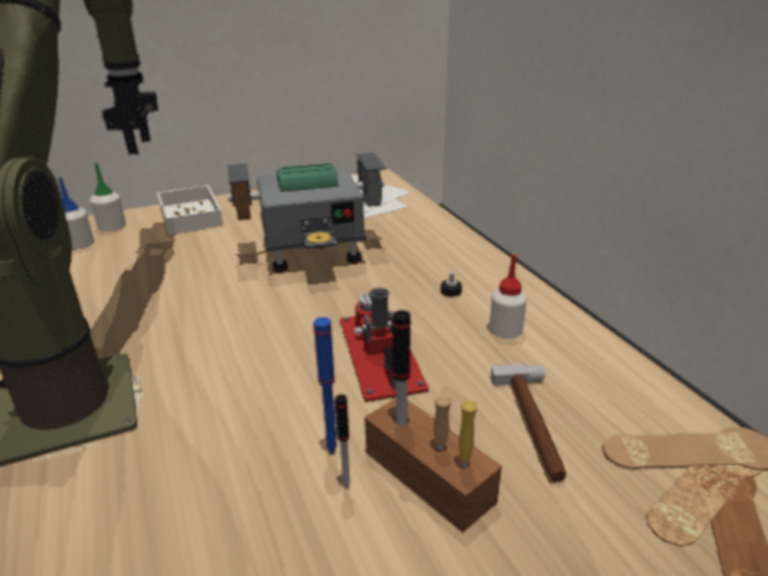

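The top view shows the yellow disc at about (172,208) in raw pixels. The red jack lies at (240–326, 186–236) with its saddle to the left, and the block bar's top is near (389,234). The blue rod and the small black rod stand just below the block and are decoys. The side view agrees: the real bar stands in the block at (267,210–280). Next I'll measure these.

```bash
cat > m.py <<'E'
from h import *
def measure(im):
    hsv=cv2.cvtColor(im,cv2.COLOR_RGB2HSV); H,S,V=cv2.split(hsv)
    out={}
    red=(((H<6)|(H>174))&(S>170)&(V>70)).astype(np.uint8)
    n,l,st,c=cv2.connectedComponentsWithStats(cv2.morphologyEx(red,cv2.MORPH_CLOSE,np.ones((5,5))))
    i=1+np.argmax(st[1:,4]); v,u=np.where(l==i)
    P=at_z("top",np.c_[u,v],10.)[:,:2].astype(np.float32)
    out["jackrect"]=cv2.minAreaRect(P); out["jackbox"]=cv2.boxPoints(out["jackrect"])
    yel=((H>18)&(H<30)&(S>200)&(V>120)).astype(np.uint8)
    n,l,st,c=cv2.connectedComponentsWithStats(cv2.morphologyEx(yel,cv2.MORPH_CLOSE,np.ones((5,5))))
    out["yel"]=[(st[i].tolist(),at_z("top",c[i],100.5)[0].round(1)) for i in range(1,n) if st[i,4]>30]
    return out
E
python3 - <<'E'
from m import *
im=np.load("top0.npy")
for k,v in measure(im).items(): print(k,v)
print("mouth",at_z("top",[427/1.5,309/1.5],130), "saddle",at_z("top",[382/1.5,304/1.5],69),"carry",at_z("top",[466/1.5,323/1.5],52))
# bars: triangulate tops from side top pixel & top end
for nm,s,t in(("bar",(267.5,209),(389,235)),("blue",(215,214),(368.5,272)),("small",(228,265),(386,271))):
    e1,d1=rays("side",s);e2,d2=rays("top",t)
    A=np.c_[d1[0],-d2[0]];x=np.linalg.lstsq(A,e2-e1,rcond=None)[0]
    print(nm,(e1+d1[0]*x[0]).round(),(e2+d2[0]*x[1]).round())
print(at_z("side",(267.5,209.),245.))
a=im[205:290,330:430];b=np.load("side0.npy")[190:350,200:350]
a=cv2.resize(a,(500,425),interpolation=2);save("c1",a)
j=im[175:245,150:340];save("c2",j,4)
E
```

```text
jackrect ((521.6500244140625, -79.84884643554688), (247.8351287841797, 107.76844024658203), 79.21473693847656)
jackbox [[ 445.5291   -191.49417 ]
 [ 551.39386  -211.66074 ]
 [ 597.77094    31.796478]
 [ 491.9062     51.963043]]
yel [([164, 200, 17, 16, 217], array([515.9, 234.1, 100.5]))]
mouth [[523.85828677 -78.58964148 130.        ]] saddle [[537.70699705   3.73220749  69.        ]] carry [[ 506.11226509 -159.94419116   52.        ]]
bar [ 450. -320.  242.] [ 449. -319.  242.]
blue [ 361. -273.  228.] [ 361. -273.  228.]
small [ 359. -340.  154.] [ 359. -340.  154.]
[[ 448.11538882 -323.47169483  245.        ]]
```

View pics/c1.png

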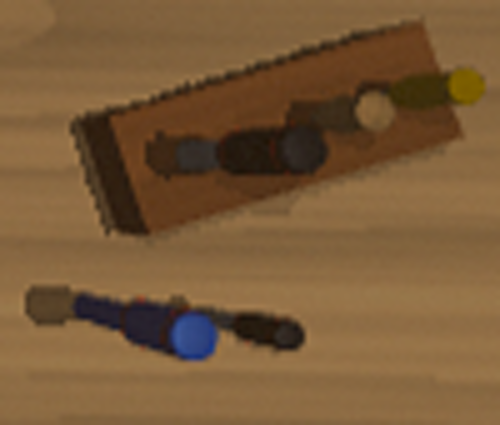

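View pics/c2.png

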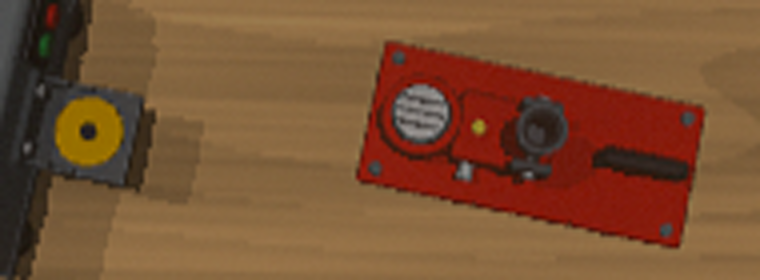

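The measurements agree with the dimensions given:
- **Jack:** origin at (522,-80), heading 79.2°. The predicted saddle position matches the measured one.
- **Pad:** (516,234).
- **Bar:** top at about (450,-320,243).

Now I'll grip the carry bar and slide the jack in.

Run:
```python
from m import *
print(at_z("top",[390.6,234.6],245.),at_z("top",[285.5,207],130.))
q=down(np.radians(-10.8))
p0=np.array([506.2,-161.0]); d=np.array([-21.9,230.4])
for c in ([*p0,27],[*(p0+d),27],[*(p0+d),200]): print(ik(c,q))
servo_line([207,560,400],feed=300)
move_pose([*p0,200],q)
servo_line([*p0,80],feed=200); servo_line([*p0,27],feed=80)
print(read_contact_force()); close_gripper(50); print(read_grip_width(),read_gripper_force(),read_time())
im=snapshot("top")
servo_line([*(p0+0.9*d),27],feed=80); print(read_contact_force(),read_eef_pos(),read_time())
im=snapshot("top"); np.save("top1.npy",im); save("t1",im[150:260,130:330],3)
for k,v in measure(im).items(): print(k,v)
```

```text
[[ 449.9568412  -322.14812984  245.        ]] [[521.19069673 -80.87981585 130.        ]]
[ 0.27559258  0.91870945 -0.09105384  1.98188067  0.29250301  0.25333906
 -0.25192216]
[-2.36019976e-01  9.04682467e-01 -9.45086904e-04  2.10861130e+00
  5.80743632e-03  1.28301247e-01 -4.30859242e-01]
[-0.29416789  0.57802898  0.09039193  2.01792577 -0.09457742  0.54950128
 -0.32617516]
[ 0.80634337  0.4378097  -0.11650517]
12.79599888419919 49.99621778726578 7.4333
[ 0.4076992  -7.21976726 -3.14506507] [488.71635265  43.16268246  26.9331739 ] 10.2333
jackrect ((802.9554443359375, -117.78779602050781), (38.875, 39.3036003112793), 30.66400909423828)
jackbox [[ 776.2134   -110.79703 ]
 [ 796.2583   -144.60492 ]
 [ 829.6975   -124.778564]
 [ 809.6526    -90.97067 ]]
yel [([420, 219, 7, 7, 38], array([ 491.5, -464.1,  100.5]))]
```

View pics/t1.png

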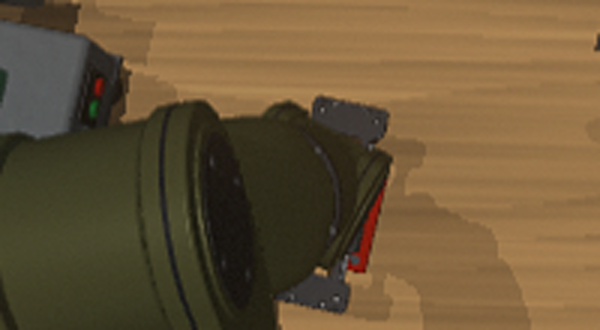

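The arm hides the jack from above, but the drag force of 7 N is as expected. I'll finish the slide, release, back off and check.

Run:
```python
from m import *
p0=np.array([506.2,-161.0]); d=np.array([-21.9,230.4])
servo_line([*(p0+d),27],feed=60); print(read_contact_force(),read_eef_pos())
gripper_open(); servo_line([*(p0+d),200],feed=250)
q=down(np.radians(-10.8))
print(ik([450,-321,330],q))
move_pose([450,-321,330],q); print(read_time())
im=snapshot("top"); np.save("top2.npy",im); save("t2",im[170:250,130:330],4)
for k,v in measure(im).items(): print(k,v)
save("s2",snapshot("side")[80:280,120:320],3)
```

```text
[ 2.51232742 -3.98889828 -4.91587915] [486.41638446  68.38486239  26.94945693]
[ 0.21423429  0.53362973  0.53888975  1.68339583 -0.31303953  1.01154857
  0.67121873]
14.3583
jackrect ((505.1374816894531, 148.2332305908203), (247.122802734375, 107.73591613769531), 78.15587615966797)
jackbox [[427.05542   38.35888 ]
 [532.4976    16.246117]
 [583.21954  258.10757 ]
 [477.77734  280.22034 ]]
yel [([164, 200, 17, 16, 220], array([515.8, 234.1, 100.5]))]
```

View pics/t2.png

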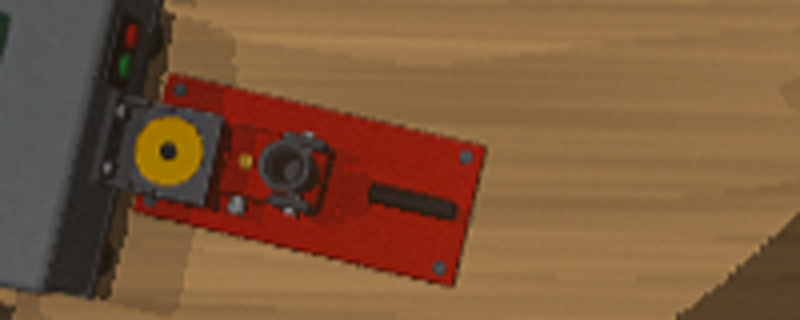

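Almost there: the disc is at crop (169,151), the jack's base front is under the bracket, the mouth is at (287,164) and the carry bar at (413,201). The saddle looks about 7 mm off to one side. I'll check that with the other two points before correcting it.

Run:
```python
from m import *
im=np.load("top2.npy")
pm=at_z("top",[287/4+130-.4,164/4+170-.4],130.)[0]; pc=at_z("top",[413/4+130-.4,201/4+170-.4],52.)[0]
# corner bolts / box corners rear at z=10
rc=at_z("top",[[(486/4)+130,148/4+170],[455/4+130,287/4+170],[169/4+130,74/4+170],[135/4+130,210/4+170]],10.)
print(pm,pc); print(rc.round(1))
for a,b in((0,2),(1,3)):
    v=rc[b]-rc[a]; print(np.degrees(np.arctan2(v[1],v[0])),np.hypot(*v[:2]))
th=np.arctan2(*(pm-pc)[1::-1]); print(np.degrees(th), pc[:2]+168*np.array([np.cos(th),np.sin(th)]))
rear=(rc[0]+rc[1])/2; 
for a in(78.2,79):
    t=np.radians(a); print("saddle",rear[:2]+210*np.array([np.cos(t),np.sin(t)]),"from mouth",pm[:2]+85*np.array([np.cos(t),np.sin(t)]))
```

```text
[506.35157909 146.35242875 130.        ] [487.92058217  66.17535877  52.        ]
[[530.6  13.9  10. ]
 [425.6  34.5  10. ]
 [582.  257.4  10. ]
 [477.8 277.4  10. ]]
78.09592344208382 248.88346406665696
77.86823588683194 248.4635492173186
77.05383896938596 [525.55852459 229.90496907]
saddle [521.06220299 229.74953752] from mouth [523.7337435  229.55615679]
saddle [518.18792113 230.3290944 ] from mouth [522.5703437  229.79073934]
```

All the estimates agree: the saddle is about (6.6, -3.8) mm off and the yaw is 78°, against about 82° for the machine. I'll re-grip, turn the jack 4° and nudge it in, then pick up the bar.

Run:
```python
from m import *
q=down(np.radians(-12.)); q2=down(np.radians(-8.)); c=np.array([487.7,67.0])
move_pose([*c,200],q); servo_line([*c,80],feed=250); servo_line([*c,27],feed=100)
close_gripper(55); print(read_grip_width())
servo_line([*(c+[3.4,3.0]),27],feed=12,orientation=q2); print(read_contact_force())
gripper_open(); servo_line([*(c+[3.4,3.0]),200],feed=250)
qb=down(np.radians(-8.)); B=np.array([450,-321.])
move_pose([*B,330],qb); print(read_time())
im=snapshot("top"); np.save("top3.npy",im); save("t3",im[170:250,130:330],4)
for k,v in measure(im).items(): print(k,v)
```

```text
12.99874571922709
[-2.16532124 -5.32895859 -1.09935799]
22.5
jackrect ((506.5010681152344, 149.88890075683594), (247.6571044921875, 107.17919158935547), 80.79727172851562)
jackbox [[433.79758   36.224663]
 [539.5972    19.083702]
 [579.2046   263.55313 ]
 [473.4049   280.6941  ]]
yel [([164, 200, 17, 16, 219], array([515.7, 234.2, 100.5]))]
```

View pics/t3.png

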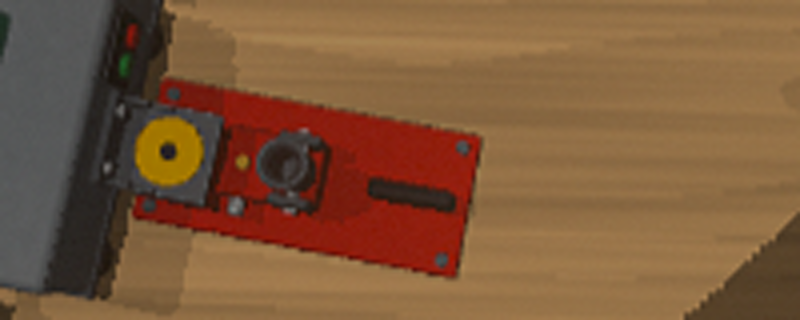

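The saddle is now about 4 mm from the pad and the yaw is 80.8°, which is good. Next I'll pick the bar and take it to the socket mouth at about (507,149).

Run:
```python
from m import *
q=down(np.radians(-9.2)); B=np.array([450,-321.]); Mo=np.array([506.8,148.6])
for p in([*B,196],[*B,356],[*Mo,356],[*Mo,251]): print(ik(p,q))
servo_line([*B,196],feed=120,orientation=q); f0=read_contact_force(); print(f0)
close_gripper(35); print(read_grip_width(),read_contact_force())
servo_line([*B,356],feed=150); print(read_grip_width(),read_contact_force())
servo_line([*Mo,356],feed=220); print(read_time())
save("s4",snapshot("side")[60:260,120:340],3)
print(read_contact_force(), read_time())
```

```text
[ 0.30161204  0.687164    0.39958684  1.84934636 -0.40069629  0.68501628
  0.77358494]
[ 0.22664045  0.5024287   0.51411842  1.63952043 -0.27307277  1.07185424
  0.65891253]
[-0.7026506   0.46452842  0.52703283  1.70864618 -0.26438218  1.03980532
 -0.24724781]
[-0.67059046  0.59086774  0.49128527  1.86354517 -0.38243016  0.78136375
 -0.13486995]
[-0.04682754 -0.0467294  -0.26870044]
23.228394403192812 [0.48711207 0.1997034  0.2176539 ]
23.301558125582527 [-0.94215061 -0.48547628 -1.58781641]
28.3333
[ 0.97889445 -0.24956852 -1.37280488] 28.3833
```

View pics/s4.png

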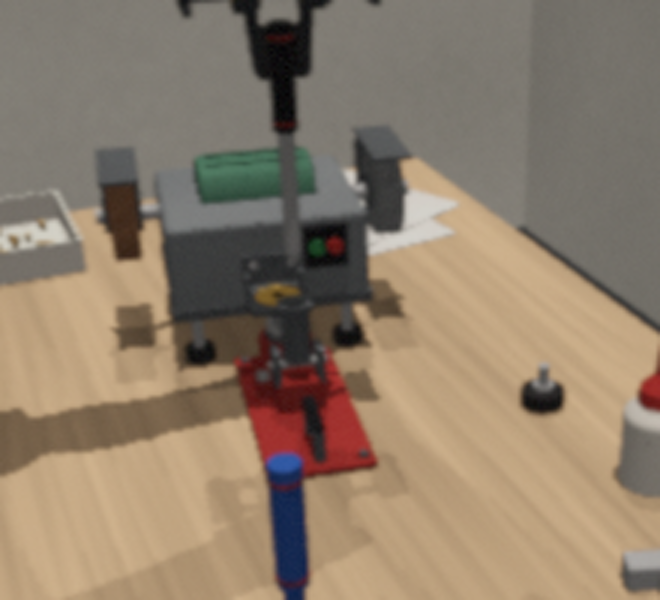

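The bar hangs centred over the jack: ring at crop (285,127), tip near (292,262), mouth near (292,300). I'll compare these with the predicted projections, then lower under force watch.

Run:
```python
from m import *
M=np.array([506.8,148.6])
for z in(405,305,175,130): print(z,((proj("side",[[*M,z]])-[120,60])*3).round())
e=read_eef_pos(); print(e)
for z in range(346,250,-5):
    servo_line([*M,z],feed=60); f=read_contact_force(); e=read_eef_pos()
    if z<312: print(z,f.round(1),e[2].round(1))
    if f[2]>8 or np.hypot(f[0],f[1])>6: print("stop");break
print(read_time(),read_grip_width())
```

```text
405 [[277.  19.]]
305 [[284. 129.]]
175 [[293. 259.]]
130 [[296. 300.]]
[506.81172037 147.61198468 356.13057386]
311 [-0.4  0.5 -0.7] 310.6
306 [-0.1 -0.6 -1.3] 305.7
301 [ 0.2  0.7 -0.7] 300.6
296 [-0.5  1.1 -1.6] 295.7
291 [-0.2  2.  -2.3] 290.5
286 [-0.8  3.1 -2.8] 285.5
281 [-1.3  1.9 -3.4] 280.5
276 [-0.8  2.5 -3.7] 275.5
271 [-2.   2.  -3.2] 270.6
266 [-1.4  3.1 -3.1] 265.6
261 [-0.7  2.7 -3. ] 260.6
256 [-1.4  3.5 -3.5] 255.6
251 [-1.5  2.9 -0.9] 250.9
33.45 23.57299560785638
```

The bar slid in smoothly. I'll seat it on the floor, dwell for step 1, then do the first pump stroke with a radial force check.

```bash
cat > pump.py <<'E'
from m import *
M=np.array([506.8,148.6]); a=np.radians(80.8); u=np.array([np.cos(a),np.sin(a)])
f0=np.array([0,0,-1.5])
class P: rho=207.
def tcp(th,rho): return [*(M-u*rho*np.sin(th)),62+rho*np.cos(th)-19]
def step(th,feed=150):
    servo_line(tcp(th,P.rho),feed=feed)
    f=read_contact_force()-f0; er=np.array([*(-u*np.sin(th)),np.cos(th)]); et=np.array([*(-u*np.cos(th)),-np.sin(th)])
    fr,ft=f@er,f@et; lat=f@np.array([-u[1],u[0],0])
    P.rho+=np.clip(0.3*(fr-2),-1.5,1.5)
    print(f"{th:.2f} fr {fr:.1f} ft {ft:.1f} lat {lat:.1f} rho {P.rho:.1f}"); return fr,ft
def stroke(ths,feed=150):
    for t in ths:
        fr,ft=step(t,feed)
        if abs(ft)>22 or abs(fr)>22: print("STOP",t); break
    return t
E
python3 - <<'E'
from pump import *
for z in(249,247.5,246,244.5):
    servo_line([*M,z],feed=30); f=read_contact_force(); print(z,f.round(1))
    if f[2]>4: break
dwell(0.4); print(read_eef_pos(),read_time())
P.rho=read_eef_pos()[2]+19-62
stroke(np.arange(.1,1.19,.12)); print(read_eef_pos(),read_time(),P.rho)
save("s5",snapshot("side")[60:260,120:340],3)
open("rho","w").write(str(P.rho))
E
```

```text
249 [-4.6  3.2 12.4]
[507.35352235 148.61299655 250.56770549] 34.1
0.10 fr 6.2 ft -1.7 lat 3.0 rho 208.8
0.22 fr 4.0 ft -3.7 lat 2.2 rho 209.4
0.34 fr 4.9 ft -4.4 lat 1.9 rho 210.3
0.46 fr 7.0 ft -3.6 lat 1.9 rho 211.8
0.58 fr 5.7 ft -3.8 lat 1.3 rho 212.9
0.70 fr 8.1 ft -4.0 lat 1.7 rho 214.4
0.82 fr 9.5 ft -4.7 lat 1.1 rho 215.9
0.94 fr 10.0 ft -4.4 lat -0.7 rho 217.4
1.06 fr 10.6 ft -5.5 lat 0.8 rho 218.9
1.18 fr 11.0 ft -5.4 lat 1.7 rho 220.4
[475.53215564 -53.29287579 126.99239839] 37.275 220.39245056230453
```

View pics/s5.png

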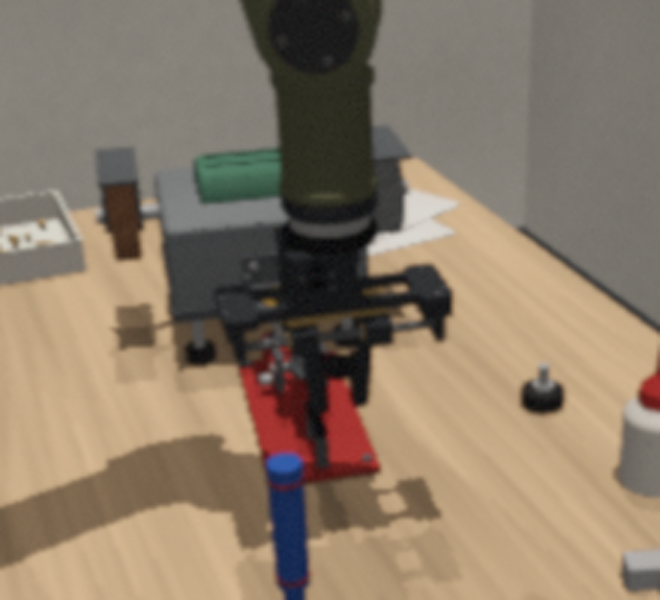

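The jack hasn't moved: its base corner is at crop (378,466) against (375,465) before. The tool did move outward along the bar's direction, so I need to know whether the bar lifted or the grip slipped. I'll go back upright and re-seat. The height at which it touches will tell, and it also forces the bar down onto the floor.

Run:
```python
from pump import *
close_gripper(15); dwell(.1)
f=lambda: read_contact_force().round(1)
print("relaxed",f(),read_eef_pos().round(1))
R0=219.
for th in(1.0,.8,.6,.4,.2,0):
    servo_line(tcp(th,R0),feed=200); e=read_eef_pos()
    g=np.array([*e[:2]-M,0]); print(th,f(),"rho_act",round(float(np.hypot(g[:2]@u,e[2]+19-62)),1))
for z in np.arange(260,246,-1.5):
    servo_line([*M,z],feed=40); print(z,f(),read_eef_pos()[2].round(1))
    if read_contact_force()[2]>5: break
print(read_time(),read_grip_width())
```

```text
relaxed [-2.5 -7.4  7.1] [475.6 -52.9 127.4]
1.0 [-0.4  0.2  1.7] rho_act 217.6
0.8 [-0.   2.6 -1.8] rho_act 217.6
0.6 [ 0.9  3.2 -0.7] rho_act 218.4
0.4 [-0.5  2.9 -0.5] rho_act 218.6
0.2 [-0.1  2.3 -3.4] rho_act 218.5
0 [ 0.3  1.  -1.4] rho_act 218.6
260.0 [-0.4  0.9 -1.2] 259.8
258.5 [ 0.8 -0.  -3. ] 258.4
257.0 [-0.2 -0.3 -1.7] 256.9
255.5 [-0.4  0.3 -2.2] 255.4
254.0 [-0.1 -1.1 -2. ] 253.9
252.5 [ 0.3 -1.4 -1.4] 252.4
251.0 [-0.3 -1.6 -0.5] 250.9
249.5 [-0.2 -1.4  0.3] 249.5
248.0 [-2.1 -0.6  4. ] 248.2
246.5 [-3.3 -0.8 11.5] 247.7
42.325 23.61583271987184
```

That explains it: my adaptive radius had lifted the bar about 11 mm, and it is seated again now. For stroke 2 I'll keep the radius nearly fixed.

```bash
cat >> pump.py <<'E'
def go(ths,rho,cap,feed=170,lim=9):
    top=rho+cap
    for th in ths:
        servo_line(tcp(th,rho),feed=feed)
        f=read_contact_force()-f0; er=np.array([*(-u*np.sin(th)),np.cos(th)]); et=np.array([*(-u*np.cos(th)),-np.sin(th)])
        e=read_eef_pos(); hx=-(e[:2]-M)@u; hz=e[2]+19-62
        fr,ft=f@er,f@et
        print(f"{th:.2f} fr {fr:.1f} ft {ft:.1f} rho {rho:.1f} act {np.hypot(hx,hz):.1f} lean {np.arctan2(hx,hz):.2f}")
        if fr>lim: rho=min(top,rho+min(1,.2*(fr-lim)))
        if abs(ft)>25 or abs(fr)>25: print("STOP"); break
    return rho
E
python3 - <<'E'
from pump import *
close_gripper(20)
r=go(np.arange(.12,1.19,.13),206,4); print(r,read_time())
r=go([1.22],r,4); print(read_contact_force(),read_grip_width())
E
```

```text
0.12 fr 7.5 ft -0.4 rho 206.0 act 206.3 lean 0.12
0.25 fr 13.1 ft -2.9 rho 206.0 act 206.6 lean 0.25
0.38 fr 14.0 ft -3.5 rho 206.8 act 207.4 lean 0.38
0.51 fr 13.4 ft -4.6 rho 207.8 act 208.5 lean 0.51
0.64 fr 13.3 ft -4.1 rho 208.7 act 209.6 lean 0.64
0.77 fr 14.1 ft -5.5 rho 209.5 act 211.0 lean 0.77
0.90 fr 16.6 ft -7.2 rho 210.0 act 212.3 lean 0.91
1.03 fr 18.8 ft -8.4 rho 210.0 act 213.4 lean 1.04
1.16 fr 19.5 ft -10.1 rho 210.0 act 214.5 lean 1.17
210 45.3
1.22 fr 20.7 ft -9.5 rho 210.0 act 215.1 lean 1.23
[ -2.25839332 -16.02415313  14.50418119] 22.738029652286166
```

The tangential force has risen to 10 N, so the saddle is now carrying load. I'll check from the side, using sub-pixel shifts against the pre-pump picture, whether the foot rose and whether the jack stayed put.

```bash
cat > chk.py <<'E'
from pump import *
ref=cv2.resize(cv2.imread("pics/s4.png")[:,:,::-1],(220,200),interpolation=cv2.INTER_AREA)
def chk(show=None):
    full=snapshot("side"); im=full[60:260,120:340]
    if show: save(show,im,3)
    for n,(x0,y0,x1,y1) in {"wheelL":(30,46,50,90),"cabL":(50,55,72,108),"footL":(57,108,76,124),"footR":(108,106,124,118),"rearL":(80,148,96,162),"rearR":(114,146,132,160),"newfoot":(172,120,192,140)}.items():
        t=cv2.resize(ref[y0:y1,x0:x1],None,fx=8,fy=8,interpolation=2)
        w=cv2.resize(np.ascontiguousarray(im[y0-6:y1+6,x0-6:x1+6]),None,fx=8,fy=8,interpolation=2)
        r=cv2.matchTemplate(w,t,cv2.TM_CCOEFF_NORMED); _,v,_,l=cv2.minMaxLoc(r)
        print(n,"score %.2f shift px"%v,l[0]/8-6,l[1]/8-6)
E
python3 - <<'E'
from chk import *
chk("s6"); print(read_time(),read_contact_force())
print([r for r in search_frame("side","bar")][:4])
E
```

```text
wheelL score 1.00 shift px -0.125 -0.375
cabL score 1.00 shift px -0.125 -0.625
footL score 0.98 shift px -0.125 -0.125
footR score 0.32 shift px 6.0 2.5
rearL score 0.84 shift px 0.0 0.125
rearR score 0.86 shift px 0.875 2.25
newfoot score 1.00 shift px 0.0 0.0
45.6 [ -2.73006363 -14.65701325  14.22749787]
[{'extent': [224.0, 262.7, 236.6, 323.8], 'confidence': 0.95}, {'extent': [208.4, 209.5, 226.7, 299.1], 'confidence': 0.77}, {'extent': [224.9, 175.0, 238.4, 188.5], 'confidence': 0.5}]
```

View pics/s6.png

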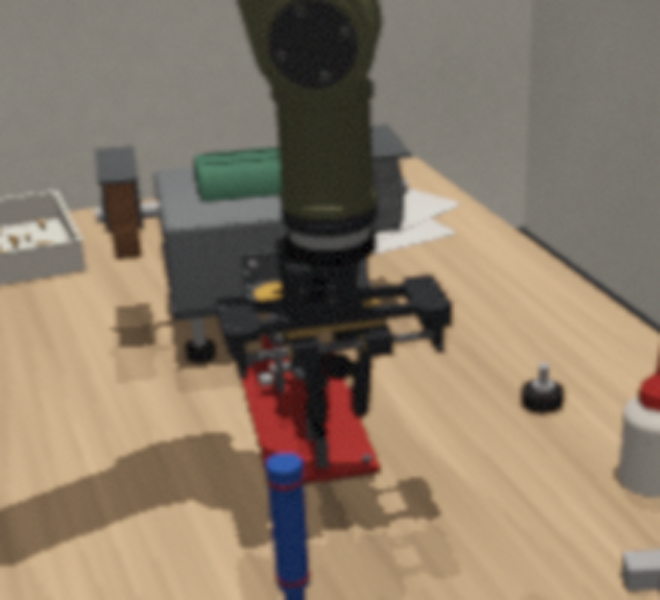

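The machine has started to rise: the cabinet is up about 0.6 px (roughly 2 mm), and the jack and the bystanders look unmoved. The bar's tapered tip wedges it outward under load, so for stroke 3 I'll return, re-seat, grip harder and hold the actual radius constant.

```bash
cat >> pump.py <<'E'
def hold(ths,r0,feed=170):
    c=r0
    for th in ths:
        servo_line(tcp(th,c),feed=feed)
        f=read_contact_force()-f0; er=np.array([*(-u*np.sin(th)),np.cos(th)]); et=np.array([*(-u*np.cos(th)),-np.sin(th)])
        e=read_eef_pos(); hx=-(e[:2]-M)@u; hz=e[2]+19-62; act=np.hypot(hx,hz)
        fr,ft=f@er,f@et
        print(f"{th:.2f} fr {fr:.1f} ft {ft:.1f} cmd {c:.1f} act {act:.1f} lean {np.arctan2(hx,hz):.2f}")
        if fr<20: c=np.clip(c-.7*(act-r0),r0-5,r0+1)
        elif fr>26: c+=1
        if abs(ft)>28 or abs(fr)>36: print("STOP"); break
    return c
E
python3 - <<'E'
from chk import *
go([1.05,.85,.65,.45,.22,0],212,0,feed=220,lim=99)
for z in np.arange(255,244,-1.5):
    servo_line([*M,z],feed=50); F=read_contact_force(); e=read_eef_pos()
    if F[2]>2: print(z,F.round(1),e)
    if F[2]>9: break
close_gripper(50); r0=read_eef_pos()[2]+19-62; print("r0",r0,read_time())
c=hold([.13,.26,.39,.52,.65,.78,.91,1.04,1.14,1.2],r0)
open("c","w").write(f"{c} {r0}")
chk(); print(read_time())
E
```

```text
1.05 fr 4.9 ft -5.7 rho 212.0 act 210.7 lean 1.04
0.85 fr -5.0 ft -1.1 rho 212.0 act 209.2 lean 0.84
0.65 fr -2.5 ft -2.0 rho 212.0 act 211.1 lean 0.65
0.45 fr -1.1 ft -2.2 rho 212.0 act 211.6 lean 0.45
0.22 fr -1.1 ft -2.4 rho 212.0 act 211.5 lean 0.22
0.00 fr -0.8 ft 1.2 rho 212.0 act 211.4 lean 0.01
247.5 [-0.4 -0.5  3.8] [507.11097681 148.53945918 247.75342069]
246.0 [-1.1 -1.4  6.1] [507.30223998 148.52412801 246.52658982]
244.5 [-0.3 -0.1 10.2] [507.70732551 148.45462694 245.51200303]
r0 202.54376441075573 49.9417
0.13 fr 1.1 ft -0.9 cmd 202.5 act 202.4 lean 0.13
0.26 fr 1.5 ft -1.4 cmd 202.6 act 202.4 lean 0.26
0.39 fr 1.2 ft -0.9 cmd 202.7 act 202.5 lean 0.39
0.52 fr 1.3 ft -1.1 cmd 202.8 act 202.5 lean 0.52
0.65 fr 1.7 ft -1.2 cmd 202.9 act 202.5 lean 0.65
0.78 fr 0.8 ft -1.1 cmd 202.9 act 202.5 lean 0.78
0.91 fr 1.5 ft -1.7 cmd 202.9 act 202.5 lean 0.91
1.04 fr 1.1 ft -1.8 cmd 202.9 act 202.5 lean 1.04
1.14 fr 0.1 ft -1.5 cmd 202.9 act 202.6 lean 1.14
1.20 fr 1.5 ft -0.7 cmd 202.9 act 202.6 lean 1.20
wheelL score 1.00 shift px 0.0 0.0
cabL score 1.00 shift px 0.0 0.0
footL score 0.98 shift px -0.125 0.0
footR score 0.81 shift px 3.875 0.25
rearL score 0.86 shift px -0.25 0.25
rearR score 0.87 shift px 0.5 2.0
newfoot score 1.00 shift px 0.0 0.0
52.975
```

Run:
```python
from chk import *
print(read_grip_width(),read_gripper_force(),read_eef_pos())
im=snapshot("side"); np.save("side7.npy",im)
for n in("side",):
  for t in("bar","socket_mouth"): print(t,[([round(x) for x in r["extent"]],round(r["confidence"],2)) for r in search_frame(n,t)])
# projected upright-bar points (seated) and leaned-bar points
print("upright top",proj("side",[[*M,300],[*M,200],[*M,130]]).round())
th=1.2; print("leaned",proj("side",[[*(M-u*r*np.sin(th)),62+r*np.cos(th)] for r in(238,138,68)]).round())
print(read_time())
```

```text
0.5946556209425569 0.0 [476.75396428 -37.5674437  117.03530962]
bar [([225, 264, 235, 325], 0.94), ([205, 211, 228, 300], 0.69)]
socket_mouth [([151, 102, 258, 183], 0.69)]
upright top [[215. 105.]
 [217. 138.]
 [219. 160.]]
leaned [[233. 190.]
 [227. 186.]
 [223. 183.]]
53.125
```

The grip lost the bar: the fingers are fully shut and empty. I'll retreat quickly and find it from the top camera by differencing against the pre-bar picture.

Run:
```python
from chk import *
servo_line([455,-140,345],feed=420); im=snapshot("top"); print(read_time(),read_eef_pos()); np.save("top8.npy",im)
ref3=np.load("top3.npy").astype(int)
d=np.abs(im.astype(int)-ref3).sum(2)
m=(d>60).astype(np.uint8)
n,l,st,c=cv2.connectedComponentsWithStats(m)
for i in range(1,n):
    if st[i,4]>12: print(st[i],c[i].round())
print("pred top disc",proj("top",[[*M,300],[*M,200],[*M,130]]).round(1))
for k,v in measure(im).items(): print(k,v)
g=im[195:225,180:240].sum(2)
for r in g[::2,::2]: print(' '.join('%3d'%x for x in r))
```

```text
53.925 [ 454.18164744 -138.54991755  343.67850373]
[  203   172   309   212 44093] [385. 289.]
[170 189   9   7  36] [173. 192.]
[186 199  30  25 297] [200. 210.]
[239 203  15  37 192] [247. 221.]
[222 214   4   6  17] [223. 217.]
[163 219   9   7  39] [166. 221.]
[186 218   9   6  33] [190. 221.]
[367 222  10   5  16] [371. 224.]
[169 225  28   7  35] [183. 228.]
[373 229  23  11 190] [384. 235.]
[198 230  16   4  17] [205. 232.]
[377 380   6   4  23] [380. 382.]
pred top disc [[188.5 203.8]
 [196.1 208. ]
 [200.5 210.4]]
jackrect ((506.8719482421875, 140.092529296875), (247.24746704101562, 107.7574234008789), 80.35653686523438)
jackbox [[433.04553    27.241272 ]
 [539.2803      9.1901245]
 [580.69836   252.94379  ]
 [474.46362   270.99493  ]]
yel [([164, 200, 17, 16, 224], array([515.6, 233.7, 100.5])), ([420, 219, 7, 7, 38], array([ 491.5, -464.1,  100.5]))]
164 173 169 189 197 188 189 187 194 188 188 185 227 236 225 291 348 341 333 333 331 338 331 331 333 335 337 333 328 336
126 150 163 196 202 203 189 192 200 201 197 188 190 197 197 185 183 231 241 219 278 331 332 323 325 321 32
[... 873 characters left out ...]
 160 162 124 132 133 110 130 161 149 160 102 104 101 168 158 173 169 201 196 195 201 193 196 195 188
223 109 103 111 161 169 191 113 118 125 210 166 154 162 159  99 101 113 168 176 174 172 179 108 109 136 128 177 194 204
229  91 100 131 153 155 190 190 181 175 184 156 163 123  93 158 140 142 167 168 178 176 171 126 114 121 123 119 108 124
224 106 107 172 154 159 148 118 160 171 208 199 180 260 161 175 110 176 176 175 179 173 176 102  89  98 111 125 137 142
163  96 103 179 163 227 331 115 160 180 154 121 235 151 182  99 104 182 171 179 171 167 171 177 168 169 161  94 100  90
191 190 185 160 169 233 213 160 188 195 194 188 253 199 173  96 163 168 168 176 177 167 188 169 184 179 179 172 176 197
```

The jack has slid back about 10 mm, which put the bar at the pad edge and squeezed it out of the grip. The bar still stands upright in the socket. About 18 s remain, so I'll push the jack forward by the rear end of its carry bar, re-grip the bar at the true pivot and take the last stroke.

```bash
cat > fin.py <<'E'
import pump
from pump import *
a=np.radians(80.4); u=np.array([np.cos(a),np.sin(a)]); pump.u=u
O=np.array([506.9,140.1]); s=O-138*u
servo_line([*s,30],feed=450)
k=0; yc=None
for k in np.arange(3,30,3.):
    servo_line([*(s+u*k),30],feed=80)
    if -(read_contact_force()[:2]@u)>4: yc=k; break
print("contact",yc,read_contact_force().round(1),read_time())
assert yc and yc<24
e0=read_eef_pos()
servo_line([*(s+u*(yc+15)),30],feed=70); e1=read_eef_pos(); F=read_contact_force()
adv=(e1-e0)[:2]@u; print("adv",adv,F.round(1))
Mn=O+u*(adv); print("M",Mn,read_time())
np.save("M.npy",Mn)
servo_line([*(Mn-u*125),248],feed=400); gripper_open()
servo_line([*Mn,248],feed=250); print(read_contact_force().round(1),read_time())
close_gripper(22); print(read_grip_width(),read_contact_force().round(1),read_time())
E
python3 fin.py
```

```text
contact 18.0 [-2.4 -6.7  0.9] 56.35
adv 15.983111668652024 [-1.1 -5.   0.6]
M [509.5654835  155.85928477] 56.7167
[ 0.1 -0.9 -0.6] 59.3833
23.283683685717293 [-1.   0.7  0.6] 60.3833
```

Run:
```python
import pump
from chk import *
pump.M=np.load("M.npy"); a=np.radians(80.4); pump.u=np.array([np.cos(a),np.sin(a)])
r=go([.13,.26,.39,.52,.65,.78,.91,1.04,1.16],206.5,6,feed=170,lim=8)
print(r,read_grip_width(),read_time())
chk()
```

```text
0.13 fr -0.2 ft -0.8 rho 206.5 act 206.3 lean 0.13
0.26 fr 5.3 ft -3.1 rho 206.5 act 206.8 lean 0.26
0.39 fr 13.1 ft -4.6 rho 206.5 act 207.5 lean 0.39
0.52 fr 14.3 ft -4.0 rho 207.5 act 208.7 lean 0.52
0.65 fr 14.6 ft -6.3 rho 208.5 act 209.7 lean 0.65
0.78 fr 13.3 ft -8.4 rho 209.5 act 210.4 lean 0.78
0.91 fr 3.2 ft -8.0 rho 210.5 act 209.6 lean 0.91
1.04 fr 17.3 ft -9.8 rho 210.5 act 213.7 lean 1.04
1.16 fr 21.3 ft -11.8 rho 211.5 act 217.0 lean 1.16
212.5 7.803346759674021 63.15
wheelL score 1.00 shift px -0.125 -0.5
cabL score 1.00 shift px -0.125 -0.875
footL score 0.99 shift px 0.0 -0.25
footR score 0.70 shift px 6.0 -3.75
rearL score 0.85 shift px -0.125 0.25
rearR score 0.86 shift px 0.0 -0.375
newfoot score 1.00 shift px 0.0 0.0
```

The load is on and the jack held its place. The fingers now straddle the top of the bar with a 7.8 mm gap, so they press down on it rather than grip it. I'll press down in small steps to raise the feet further, watching force and lift.

Run:
```python
from chk import *
p=read_eef_pos().copy(); print(p.round(1),read_contact_force().round(1))
f=np.array(servo_line and read_contact_force())
c0=None
for dz in(3,6,9,12,15):
    servo_line([p[0],p[1],p[2]-dz],feed=40)
    e=read_eef_pos(); F=read_contact_force(); print(dz,e.round(1),F.round(1),round(read_grip_width(),1),round(read_time(),2))
    if F[2]>24 or F[2]<4: break
chk(); print(read_time(),read_contact_force().round(1))
```

```text
[478.7 -40.8 129.2] [ -3.3 -15.2  19.2]
3 [479.3 -42.3 127.3] [-3.7 -6.4 12.8] 7.9 63.49
6 [479.1 -44.1 124.6] [-3.  -9.9 15.9] 8.1 63.74
9 [479.  -45.8 121.9] [ -5.9 -14.1  17. ] 7.9 63.99
12 [478.9 -47.5 119.1] [ -5.7 -17.4  19.4] 8.2 64.24
15 [478.9 -48.7 116.3] [ -5.9 -21.1  20.1] 8.4 64.49
wheelL score 1.00 shift px -0.125 -0.75
cabL score 0.99 shift px -0.125 -1.0
footL score 0.99 shift px 0.0 -0.375
footR score 0.67 shift px 6.0 1.75
rearL score 0.85 shift px -0.125 0.25
rearR score 0.85 shift px 0.25 -0.875
newfoot score 1.00 shift px 0.0 0.0
64.5417 [ -5.  -21.2  19.5]
```

It is rising steadily, with roughly 5 mm at the feet. The 21 N forward push is creeping the jack, so I'll relieve that, press slightly lower, confirm it's still and hand in.

Run:
```python
from chk import *
servo_line([478.0,-51,111],feed=40); print(read_eef_pos().round(1),read_contact_force().round(1),round(read_grip_width(),1))
dwell(.3); F=read_contact_force(); print(read_eef_pos().round(1),F.round(1),read_time())
chk(); dwell(.3); print(read_contact_force().round(1),read_eef_pos().round(1),read_time())
if read_contact_force()[2]>6: print(job_done())
```

```text
[478.2 -51.2 111.8] [-4.2 -4.4  9.2] 8.2
[478.2 -51.2 111.9] [-3.6 -3.4 10.6] 65.2583
wheelL score 1.00 shift px -0.125 -0.75
cabL score 0.99 shift px -0.125 -1.0
footL score 0.98 shift px -0.125 -0.375
footR score 0.62 shift px 6.0 4.0
rearL score 0.84 shift px 0.0 0.25
rearR score 0.89 shift px 0.25 -1.25
newfoot score 1.00 shift px 0.0 0.0
[-2.8 -4.9 10.5] [478.2 -51.2 111.9] 65.6083
the job is handed in; nothing more can be done
None
```

I handed the job in at 65.6 s, with the arm holding the handle down at about 10 N and the machine on the saddle. I estimate the feet are about 5 mm up, but I don't know if it passed: I couldn't see the saddle or foot_b, I put the saddle 8–10 mm off the pad (limit 13), and the fingers finished pressing on top of the bar after the grip slipped.

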